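Take the cast electrode from its mould and hold it centred in the cell port

ROBOT

A 7-joint arm with a two-finger parallel gripper is mounted at the origin on the work surface. World frame = base frame: x ahead of the robot, y to its left, z up, the work surface at z = 0. Lengths are in m, angles in rad, forces in N, time in s.
With the tool pointing down it reaches from about 0.4 to 0.9 m from the base axis. Payload 5.5 kg.
Tool frame: the origin (TCP) lies midway between the tips of the shut fingers; the grasp point (between the pads) lies 19 mm behind it (manip.grip_depth is the distance from the TCP to the grasp point, in m); z points along the fingers, x is the direction in which the jaws open and shut, and the axes are right-handed (so a half turn about z gives the same grasp; the last joint's range is limited). The gripper opens to 92 mm and grips with 3 to 60 N. Pads are 19 mm wide; open, the fingers measure 130 mm over their backs; the gripper's body (75 mm by 190 mm) begins 47 mm behind the grasp point.
Start: joints at [-0.961, 0.501, -0.427, 1.55, 0.221, 1.138, -0.21], TCP at [0.221, 0.611, 0.227] pointing down, gripper open.
Joint ranges: [-2.88, 2.88], [-0.31, 2.03], [-1.54, 1.56], [0.2, 2.42], [-1.41, 4.55], [0.19, 2.02], [-2.57, 2.57]. Speed limits (rad/s): [2.57, 2.57, 3.14, 3.14, 3.14, 3.14, 3.14].

INTERFACE

Orientations are given as a unit quaternion [x, y, z, w].
In Python, from bench import manip, effector, viewer gives the robot as it stands. Calls block until the motion is done:
- manip.move_pose(position, orientation): joint-space move of the TCP to a pose.
- manip.servo_line(position, ori=None, vel=0.15): straight line of the TCP; ori=None keeps the orientation; vel is the mean speed in m/s.
- manip.movej(angles): joint-space move.
- effector.open_jaws() and effector.close(f_grip=None): open the fingers fully, or close them until they stop; f_grip is the grip in N (None keeps the last).
- manip.sleep(seconds).
- manip.solve_ik(position, orientation): joint angles nearest the present ones, or None.
- viewer.get_image(name): name is "scene" or "side" or "wrist"; returns the picture (420x560x3 uint8, red, green, blue); there is no depth.
- viewer.get_calibration(name): a dict with "vfov" (degrees; the focal length in pixels is half the picture's height over the tangent of half this angle, whatever the lens; pixels are square), "cx", "cy" (the principal point, pixels), "eye" and "attitude" of the camera in the world. Camera axes: x right, y down, z forward; pixel columns grow to the right and rows downward; lengths in m; the calibration is good to about 2 mm. The wrist camera is an equidistant fisheye: a pixel r from the principal point sees the ray r / f radians off the axis. A picture is of the moment at which its call begins: read the wrist's pose just before it. get_calibration takes no time and is no camera call; for the wrist camera it gives the pose at the moment of the call.
A pose or a line that the arm cannot do raises manip.PlanningError and nothing moves.
- manip.hand_in(): hands the job in, once; it reports no verdict.
Readings, each from a call of its own:
- manip.current_clock(): time.
- manip.current_q(): joint angles.
- manip.current_joint_velocities(): joint speeds.
- manip.current_tau(): joint torques, N m.
- manip.current_tool_pos(): TCP position.
- manip.current_tcp_rot(): TCP orientation.
- manip.current_force(): force on the tool from outside, world axes, zero at the start.
- manip.current_wrist_torque(): the same for the moment, N m.
- manip.current_finger_gap(): finger opening in m.
Only numpy, scipy, OpenCV 4.12 (cv2) and the standard library are available. Lean on these libraries where they do the work, as an engineer would, in place of code of your own. Each camera call takes 0.05 s, during which the arm holds its last target.

TASK

Take the long-stemmed cast electrode out of the casting block and lower it upright through the centre port of the test cell's lid, without letting it touch the lid or the glass, until its thick resin end hangs entirely below the lid and clear of the bottom. Finish while still holding it there, still and upright in the middle of the port, so that I can swing the stand's clamp round and close it on the stem. Leave the two short castings in the block and do not disturb the bottle, the beaker or the tape.

Things in the scene. Friction and masses are not known exactly. Their poses are not given: they have to be found in the camera images.
- electrode: the long cast electrode, the only tall piece in the casting block: brown resin end 16 mm diameter, 30 mm long; above it a beige round stem 10 mm diameter, 115 mm long, then a brass pin 6 x 10 mm; 155 mm in all, about 50 g. Origin: centre of its lower end face, z up the stem. Stands loose (1 mm play) in any one of the three cavities, its lower face 12 mm above the bench
- electrode_mid (a point): a point on the electrode's axis in the stem, 60 mm above its lower end face
- mould: white plastic casting block fixed on the bench, 56 x 136 x 42 mm high, with three open round cavities 18 mm in diameter, 30 mm deep in its top, at y = -44, 0, +44 mm of its own frame. Origin: centre of its underside, z up, long side along y. It stands left or right of the robot's centre line, the test cell on the other side
- short_a: a short casting in another cavity of the block: the same 16 mm resin end, 30 mm long, flush with the block's top, with a beige stem 10 mm in diameter and 14 mm long and a 10 mm brass pin (54 mm in all). Origin: centre of its lower end face. To be left where it is
- short_b: the second short casting, like the first, in the remaining cavity. To be left where it is
- cell: empty test cell fixed on the bench: glass pot 80 mm in diameter, 100 mm high (inner floor 4 mm above the bench), white plastic lid 92 mm in diameter, z = 100 to 118 mm, with a raised guide bush 38 mm in diameter, 8 mm high round the centre port. Three black stoppers stand 12 mm above the lid, 32 mm from its centre. Origin: centre of the underside
- cell_port (a point): centre of the mouth of the lid's centre port, on the top face of the guide bush, 126 mm above the bench. The port is a plain vertical round bore 28 mm in diameter and 26 mm long, down to the lid's underside; below it the pot is open and empty, its inner floor 122 mm below the mouth
- stand: retort stand fixed on the bench beyond the cell: base 130 x 90 x 12 mm, centred at x = +100, y = -90 mm in the cell's frame; upright rod 10 mm in diameter, 412 mm high, at x = +40 mm of the base, with a clamp at 143 mm height turned away from the cell, reaching 172 mm from the rod. Origin: centre of the base's underside
- bottle: white reagent jar with a red cap, 62 mm in diameter and 135 mm high, at the far left of the work. Origin: centre of its underside
- beaker: open glass beaker 68 mm in diameter and 90 mm high, at the far right of the work. Origin: centre of its underside
- tape: roll of tape lying flat, 72 mm in diameter and 24 mm high, in the middle, near the robot. Origin: centre of its underside
Not all that is in view belongs to the job. Several things have the shape of the electrode; the one meant has the colours described above. Leave any brown or yellow look-alike of the cell alone.

How it is judged:
On the way, in this order (a step that is already met when the one before it is completed fails the run):
1. the long electrode is lifted clear out of the casting block (z of electrode in the frame of mould above 0.047 m), for 0.1 s.
2. its lower end stands above the port, within the bore's outline (horizontal distance between electrode and cell_port below 0.006 m and z of electrode in the frame of cell_port above 0 m), for 0.1 s.
3. its resin end has gone down through the port (horizontal distance between electrode and cell_port below 0.01 m and z of electrode in the frame of cell_port below -0.054 m), for 0.2 s.
At the end, for the whole second after the job is handed in: Gripped, still, within 4 degrees of upright; lower face at least 55.5 mm below the port's mouth, 3 mm above the floor; lower end within 5 mm and stem (60 mm up) within 4 mm of the port's axis; not touching the cell. Short castings moved under 12 mm, bottle, beaker, tape under 20 mm (z of electrode in the frame of cell_port below -0.0555 m and z of electrode in the frame of cell above 0.007 m and horizontal distance between electrode and cell_port below 0.005 m and horizontal distance between electrode_mid and cell_port below 0.004 m and angle between electrode's own z axis and vertical below 0.07 rad and linear speed of electrode below 0.02 m/s and contact force between the fingers and electrode above 1 N and contact force between electrode and cell below 0.1 N and distance of each of short_a, short_b from where it was at the start of the episode below 0.012 m and distance of each of bottle, beaker, tape from where it was at the start of the episode below 0.02 m); the arm keeps its last pose, push and grip.
It fails at once if the electrode touches the lid, the port's wall or the glass (more than 0.3 N) (contact force between electrode and cell above 0.3 N).
It fails at once if a short casting is pulled from the block (moved over 12 mm) (distance of any of short_a, short_b from where it was at the start of the episode above 0.012 m).
It fails at once if the bottle, the beaker or the tape is pushed (over 20 mm) (distance of any of bottle, beaker, tape from where it was at the start of the episode above 0.02 m).
It also fails if it takes over 51 s, if anything falls off the work surface, if the arm or the gripper's body presses on something with over 40 N, if the wrist force passes 120 N, or if a joint passes its speed limit or range.

## Working session

There is one attempt and no reset: what is moved stays moved. The work goes in short steps, each a Python script; the robot and the scene stay as the last script left them, time stands still between calls to the robot, and variables do not carry over. Pictures are saved under pics/ and viewed, and the job is handed in when it is done.

```bash
mkdir -p pics; python3 - <<'E'
from bench import manip, effector, viewer
import cv2
for n in ["scene","side","wrist"]:
    c=viewer.get_calibration(n); print(n,c)
    cv2.imwrite(f"pics/{n}0.png",viewer.get_image(n)[:,:,::-1])
print(manip.current_clock(),manip.current_tool_pos(),manip.current_tcp_rot(),manip.grip_depth)
E
```

```text
scene {'vfov': 57.33693548016736, 'cx': 275.60209884871335, 'cy': 208.77995507160804, 'eye': array([ 1.15574773, -0.01437751,  0.80771369]), 'attitude': array([ 0.65328335,  0.66469112, -0.25460598, -0.25803561])}
side {'vfov': 43.81586891203471, 'cx': 278.16624536043463, 'cy': 211.02213879246625, 'eye': array([ 0.0936994 , -0.93378258,  1.10365716]), 'attitude': array([ 0.90561172, -0.18570956,  0.08600745, -0.37145939])}
wrist {'vfov': 65.70646984690485, 'cx': 284.1776724855319, 'cy': 212.22840049068319, 'eye': array([0.15693155, 0.63335289, 0.38522253]), 'attitude': array([0.81214429, 0.56952577, 0.07198823, 0.10430603])}
0.15 [0.22077954 0.61079465 0.22591879] [ 8.18490311e-01  5.74519856e-01 -6.21314459e-04  3.99037238e-04] 0.0188
```

View pics/scene0.png

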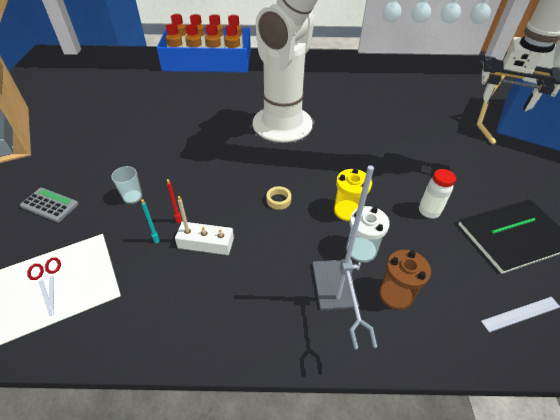

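View pics/side0.png

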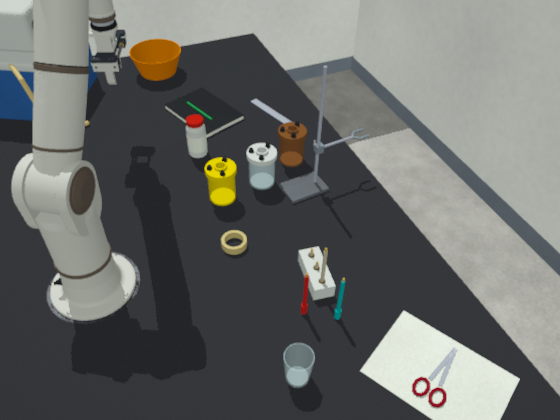

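View pics/wrist0.png

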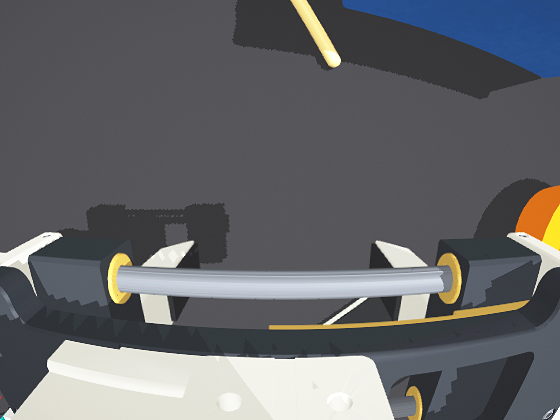

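The scene view shows three upright electrode-shaped pieces: red (174,200), teal (150,222) and a beige-stemmed one in the white block (184,215). There are also three cells: yellow (352,195), white-lidded glass (367,235) and brown (404,280). The beige piece in the block and the white-lidded cell match the description. I'll confirm both in enlarged crops.

```bash
python3 - <<'E'
import cv2,numpy as np
a=cv2.imread("pics/scene0.png");b=cv2.imread("pics/side0.png")
def crop(im,x,y,w,h,s): return cv2.resize(im[y:y+h,x:x+w],None,fx=s,fy=s,interpolation=cv2.INTER_CUBIC)
cv2.imwrite("pics/c1.png",np.vstack([crop(a,130,170,120,90,6)]))
cv2.imwrite("pics/c2.png",crop(a,320,160,120,90,6))
cv2.imwrite("pics/c3.png",crop(b,280,235,100,90,6))
cv2.imwrite("pics/c4.png",crop(b,200,110,120,90,6))
E
```

```text
(no output)
```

View pics/c1.png

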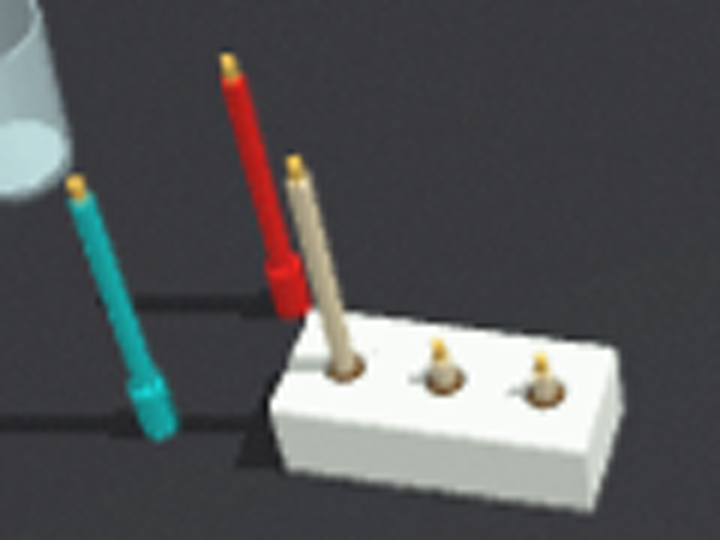

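View pics/c2.png

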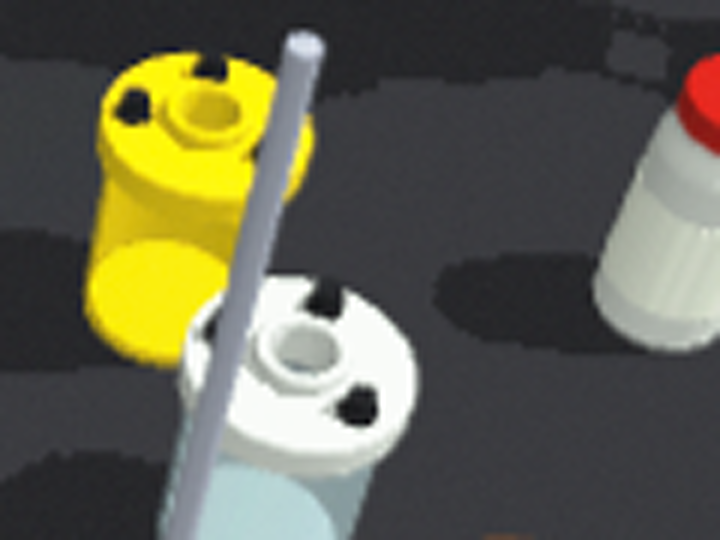

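View pics/c3.png

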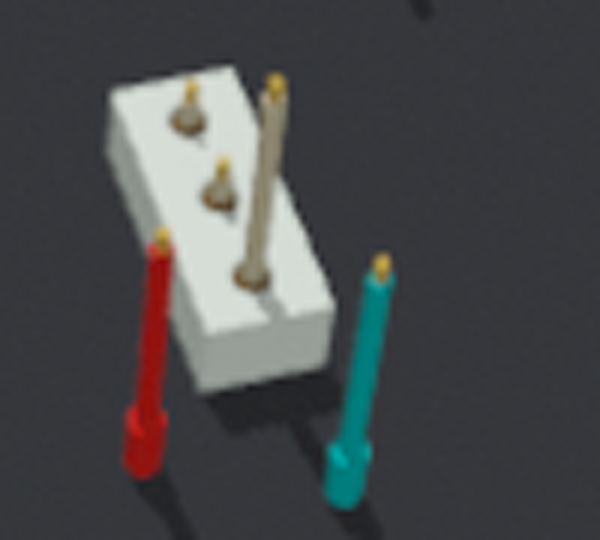

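View pics/c4.png

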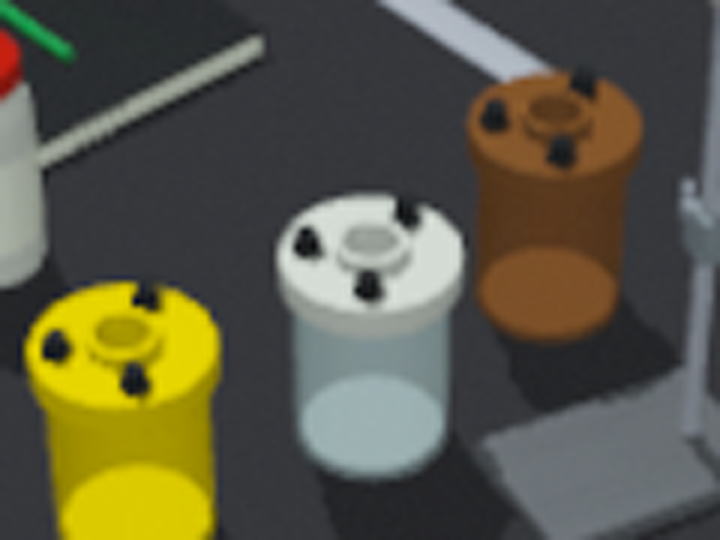

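```bash
cat > h.py <<'E'
import numpy as np, cv2
from scipy.spatial.transform import Rotation as R
from scipy.optimize import least_squares
def ray(c,u,v,fish=False):
    f=210/np.tan(np.radians(c['vfov'])/2)
    a,b=(u-c['cx'])/f,(v-c['cy'])/f
    if fish:
        r=np.hypot(a,b); d=np.array([np.sin(r)*a/r,np.sin(r)*b/r,np.cos(r)])
    else: d=np.array([a,b,1.])
    return R.from_quat(c['attitude']).apply(d/np.linalg.norm(d))
def at_z(c,u,v,z,fish=False):
    d=ray(c,u,v,fish); return c['eye']+d*(z-c['eye'][2])/d[2]
def proj(c,P,fish=False):
    f=210/np.tan(np.radians(c['vfov'])/2)
    p=R.from_quat(c['attitude']).inv().apply(np.asarray(P)-c['eye'])
    if fish:
        h=np.hypot(p[...,0],p[...,1]); s=np.arctan2(h,p[...,2])/h
        return np.stack([c['cx']+f*s*p[...,0],c['cy']+f*s*p[...,1]],-1)
    return np.stack([c['cx']+f*p[...,0]/p[...,2],c['cy']+f*p[...,1]/p[...,2]],-1)
E
python3 - <<'E'
from bench import manip, effector, viewer
from h import *
S=viewer.get_calibration("scene");D=viewer.get_calibration("side")
g=lambda u,v,x,y:((u+.5)/6-.5+x,(v+.5)/6-.5+y)
np.set_printoptions(precision=4,suppress=True)
for n,s,d,z in [("pin",(293,158),(278,80),.167),("el@blocktop",(345,372),(253,278),.042),("sh1",(438,345),(223,163),.066),("sh2",(541,360),(191,90),.066),("port",(305,348),(370,240),.126)]:
    print(n,at_z(S,*g(*s,*((320,160) if n=="port" else (130,170))),z),at_z(D,*g(*d,*((200,110) if n=="port" else (280,235))),z))
for n,s,z in [("tape",(278,192),.02),("bottlecap",(445,177),.135),("beaker top",(125,175),.09)]: print(n,at_z(S,*s,z))
for n,p in [("red",(228,60)),("teal",(76,183))]: print(n,at_z(S,*g(*p,130,170),.155))
for n,p in [("yellow",(207,112))]: print(n,at_z(S,*g(*p,320,160),.126))
E
```

```text
pin [ 0.5331 -0.2421  0.167 ] [ 0.5368 -0.2438  0.167 ]
el@blocktop [ 0.5382 -0.241   0.042 ] [ 0.5355 -0.2458  0.042 ]
sh1 [ 0.5422 -0.1977  0.066 ] [ 0.5414 -0.2019  0.066 ]
sh2 [ 0.5494 -0.1539  0.066 ] [ 0.5469 -0.1598  0.066 ]
port [0.554  0.2091 0.126 ] [0.5555 0.206  0.126 ]
tape [ 0.3676 -0.0097  0.02  ]
bottlecap [0.4176 0.4213 0.135 ]
beaker top [ 0.3817 -0.43    0.09  ]
red [ 0.4658 -0.2833  0.155 ]
teal [ 0.537  -0.3282  0.155 ]
yellow [0.4184 0.1874 0.126 ]
```

```bash
python3 - <<'E'
from bench import manip, effector, viewer
from h import *
S=viewer.get_calibration("scene");D=viewer.get_calibration("side")
np.set_printoptions(precision=4,suppress=True)
print("rod top",at_z(S,369.5,168,.412),at_z(D,324,68,.412), "foot",at_z(D,316,184,.012))
def q(th):
    c,s=np.cos(th),np.sin(th); return R.from_matrix(np.array([[c,s,0],[s,-c,0],[0,0,-1]])).as_quat()
for d in [-27,153,-60,120,0,180,30,60,90,-90,-150]:
    for p in [(.536,-.2435,.25),(.536,-.2435,.113),(.555,.2075,.26),(.45,.1,.26)]:
        s=manip.solve_ik(np.array(p),q(np.radians(d))); print(d,p,None if s is None else np.array(s))
E
```

```text
rod top [0.7038 0.1297 0.412 ] [0.6968 0.1214 0.412 ] foot [0.7021 0.116  0.012 ]
-27 (0.536, -0.2435, 0.25) [-0.0092  0.3643  0.499   1.711  -0.1911  1.1148  0.0755]
-27 (0.536, -0.2435, 0.113) [-0.0255  0.5446  0.5347  1.8282 -0.3543  0.8648  0.2077]
-27 (0.555, 0.2075, 0.26) [-0.3841  0.3349 -0.024   1.6755  0.0087  1.1313 -0.8818]
-27 (0.45, 0.1, 0.26) [-0.3384  0.0926  0.0654  1.9802 -0.0069  1.0691 -0.7412]
153 (0.536, -0.2435, 0.25) [ 1.2535  0.6901 -1.2991  1.6689  0.6849  1.3227  2.5017]
153 (0.536, -0.2435, 0.113) [-0.4706  1.0045  1.3513  1.8408 -1.054   1.2449 -2.3936]
153 (0.555, 0.2075, 0.26) [ 0.0035  0.3801 -0.5243  1.6616  0.2045  1.1548  2.0974]
153 (0.45, 0.1, 0.26) [ 0.0422  0.1075 -0.3408  1.9684  0.0409  1.0721  2.354 ]
-60 (0.536, -0.2435, 0.25) [-0.0391  0.3701  0.5388  1.7119 -0.208   1.1169 -0.4855]
-60 (0.536, -0.2435, 0.113) [-0.0828  0.5641  0.6147  1.83   -0.4124  0.8778 -0.3196]
-60 (0.555, 0.2075, 0.26) [-0.4937  0.3346  0.1146  1.6795 -0.0415  1.1299 -1.4148]
-60 (0.45, 0.1, 0.26) [-0.3928  0.0916  0.1234  1.9818 -0.0129  1.0688 -1.3109]
120 (0.536, -
[... 1950 characters left out ...]
7  0.0218  1.0707  1.2725]
-90 (0.536, -0.2435, 0.25) [-0.0623  0.375   0.57    1.7127 -0.2215  1.1187 -0.9972]
-90 (0.536, -0.2435, 0.113) [-0.1276  0.5827  0.679   1.8315 -0.4606  0.8906 -0.803 ]
-90 (0.555, 0.2075, 0.26) [-0.5734  0.3375  0.2159  1.6824 -0.0785  1.1302 -1.9066]
-90 (0.45, 0.1, 0.26) [-0.4735  0.0908  0.2094  1.9843 -0.0215  1.0685 -1.8253]
-150 (0.536, -0.2435, 0.25) [-0.4216  0.5652  1.1345  1.7228 -0.5451  1.2115 -1.7632]
-150 (0.536, -0.2435, 0.113) [-0.2743  0.6725  0.9057  1.8358 -0.643   0.957  -1.7009]
-150 (0.555, 0.2075, 0.26) [-1.2834  0.717   1.359   1.7037 -0.7225  1.3318 -2.4027]
-150 (0.45, 0.1, 0.26) [-1.4644  0.2808  1.3906  2.006  -0.3102  1.1039 -2.5556]
```

```bash
cat >> h.py <<'E'
def q(deg):
    c,s=np.cos(np.radians(deg)),np.sin(np.radians(deg)); return R.from_matrix(np.array([[c,s,0],[s,-c,0],[0,0,-1]])).as_quat()
E
python3 - <<'E'
from bench import manip, effector, viewer
from h import *
manip.move_pose(np.array([.53,.147,.30]),q(-27))
print(manip.current_clock(),manip.current_tool_pos())
c=viewer.get_calibration("wrist");im=viewer.get_image("wrist")
np.set_printoptions(precision=4,suppress=True)
cv2.imwrite("pics/w1.png",im[:,:,::-1]); import pickle; pickle.dump(c,open("w1.pkl","wb"))
print(c, proj(c,[.555,.2075,.126],True), R.from_quat(c['attitude']).apply([0,0,1]))
E
```

```text
2.175 [0.52949369 0.14885043 0.299678  ]
{'vfov': 65.70646984690485, 'cx': 284.1776724855319, 'cy': 212.22840049068319, 'eye': array([0.5595, 0.2084, 0.4591]), 'attitude': array([ 0.9648, -0.2304, -0.03  ,  0.1233])} [280.9846 132.2462] [-0.1148 -0.2241 -0.9678]
```

View pics/w1.png

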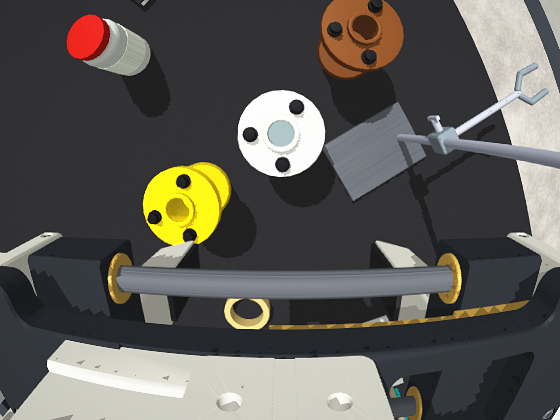

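The wrist view shows the white-lidded cell at (281,134) with its port straight below the camera. I'll enlarge it and fit the port.

```bash
python3 - <<'E'
from h import *
import pickle
c=pickle.load(open("w1.pkl","rb")); im=cv2.imread("pics/w1.png")
# bore: bluish vs white inside r<25 of centre
g=cv2.cvtColor(im,cv2.COLOR_BGR2HSV)
m=np.zeros(im.shape[:2],np.uint8); cv2.circle(m,(281,134),17,255,-1)
mk=((g[...,1]>20)&(m>0)).astype(np.uint8)
n,l,st,ce=cv2.connectedComponentsWithStats(mk); i=1+np.argmax(st[1:,4]); print(ce[i],st[i])
np.set_printoptions(precision=4,suppress=True)
for z in (.126,.1): print(z,at_z(c,*ce[i],z,True))
# lid outer outline (white) 
w=((g[...,1]<40)&(g[...,2]>190)).astype(np.uint8); n,l,st,ce2=cv2.connectedComponentsWithStats(w)
j=l[150,281] or l[134,262]; cnt,_=cv2.findContours((l==j).astype(np.uint8),cv2.RETR_EXTERNAL,cv2.CHAIN_APPROX_NONE)
cc=max(cnt,key=cv2.contourArea); e=cv2.fitEllipse(cv2.convexHull(cc)); print(e); print("lid top",at_z(c,*e[0],.116,True))
x,y=231,84
v=cv2.resize(im[y:y+100,x:x+100],None,fx=6,fy=6,interpolation=cv2.INTER_CUBIC)
cv2.imwrite("pics/w1c.png",v)
E
```

```text
[280.7109375 133.0234375] [268 121  26  25 512]
0.126 [0.5544 0.2069 0.126 ]
0.1 [0.554  0.2068 0.1   ]
((280.6842346191406, 133.02101135253906), (86.32499694824219, 87.36334991455078), 80.96208953857422)
lid top [0.5542 0.2069 0.116 ]
```

View pics/w1c.png

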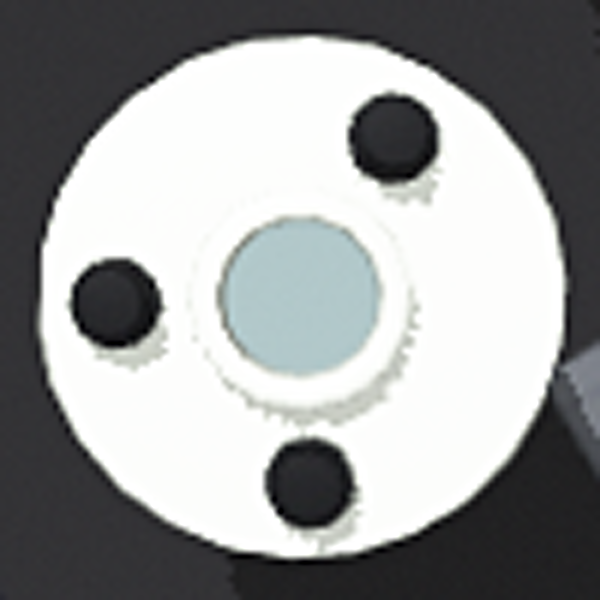

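The enlarged crop shows the bore at the lid's centre (full image 280.7,133.0). That puts the port at about (0.554, 0.207), which agrees with the fixed cameras to within 2 mm. Next I'll take the same view over the casting block.

```bash
python3 - <<'E'
from bench import manip, effector, viewer
from h import *
manip.servo_line(np.array([.51,-.305,.30]),vel=0.25)
print(manip.current_clock(),manip.current_tool_pos())
c=viewer.get_calibration("wrist");im=viewer.get_image("wrist")
np.set_printoptions(precision=4,suppress=True)
cv2.imwrite("pics/w2.png",im[:,:,::-1]); import pickle; pickle.dump(c,open("w2.pkl","wb"))
print(proj(c,[.536,-.2435,.167],True),proj(c,[.536,-.2435,.042],True))
x,y=220,70
cv2.imwrite("pics/w2c.png",cv2.resize(im[y:y+140,x:x+140,::-1],None,fx=4,fy=4,interpolation=cv2.INTER_CUBIC))
E
```

```text
4.1833 [ 0.51042784 -0.30364952  0.29999514]
[279.6222 131.2645] [281.0388 130.773 ]
```

View pics/w2.png

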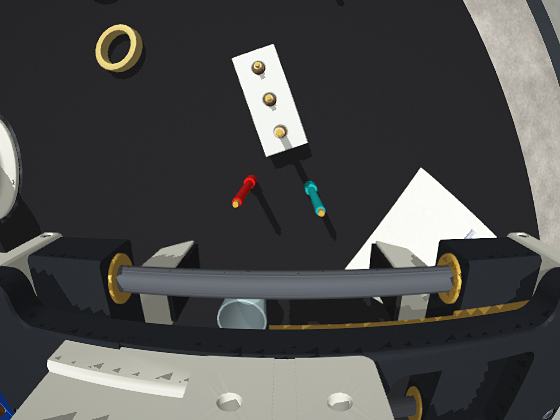

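View pics/w2c.png

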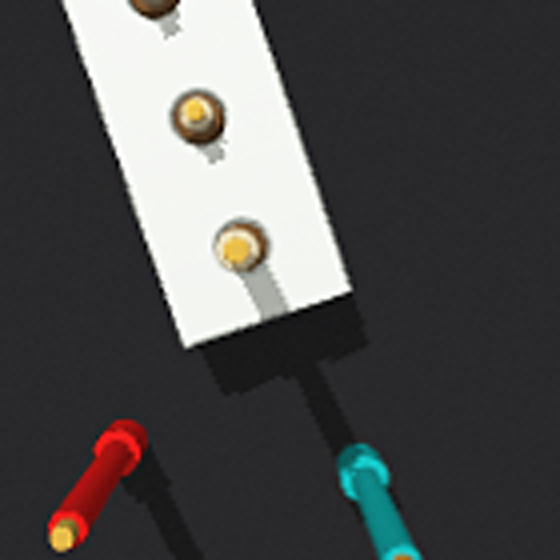

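The wrist view shows the long electrode end-on at (279,132), in the nearest cavity of the white block. Red (235,204) and teal (320,212) stand free outside the block. Now I'll grasp it.

```bash
python3 - <<'E'
from bench import manip, effector, viewer
from h import *
import pickle
np.set_printoptions(precision=4,suppress=True)
c=pickle.load(open("w2.pkl","rb"))
a=at_z(c,278.7,132.3,.167,True);b=at_z(c,280.1,131.3,.042,True);print(a,b)
p=(a+b)/2*.5+.5*np.array([.536,-.2435,0]); print(p)
manip.servo_line(np.array([p[0],p[1],.22]),vel=0.15)
manip.sleep(.2); print(manip.current_tool_pos(),manip.current_tcp_rot(),q(-27))
manip.servo_line(np.array([p[0],p[1],.113]),vel=0.08)
manip.sleep(.2); print(manip.current_tool_pos(),manip.current_force(),manip.current_clock())
for n in("scene","side","wrist"):
  im=viewer.get_image(n); cv2.imwrite(f"pics/{n}3.png",im[:,:,::-1])
a=cv2.imread("pics/scene3.png")[140:260,130:250];b=cv2.imread("pics/side3.png")[210:330,260:380]
cv2.imwrite("pics/c5.png",np.hstack([cv2.resize(k,(400,400),interpolation=cv2.INTER_CUBIC) for k in(a,b)]))
E
```

```text
[ 0.5348 -0.244   0.167 ] [ 0.5346 -0.2436  0.042 ]
[ 0.5354 -0.2436  0.0522]
[ 0.5355 -0.2448  0.221 ] [ 0.9722 -0.2341  0.0008  0.0002] [ 0.9724 -0.2334  0.      0.    ]
[ 0.5356 -0.2437  0.1134] [-0.9652  0.1062  0.0605] 6.9583
```

View pics/c5.png

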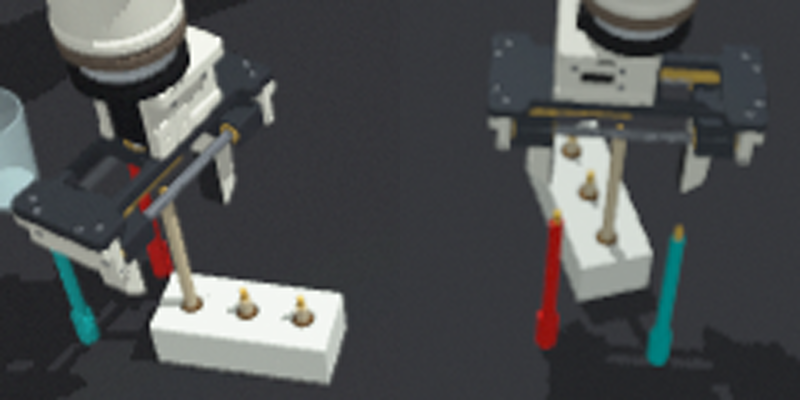

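View pics/wrist3.png

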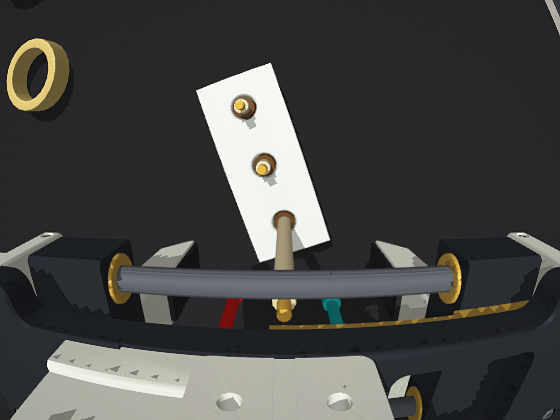

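The wrist picture shows the stem (283,260) midway between the fingers, and neither look-alike is touched. I'll grip and lift.

```bash
python3 - <<'E'
from bench import manip, effector, viewer
from h import *
np.set_printoptions(precision=4,suppress=True)
effector.close(f_grip=20); manip.sleep(.2)
print(manip.current_finger_gap(),manip.current_force(),manip.current_tool_pos())
p=np.array([.5354,-.2436,.113])
manip.servo_line(p+[0,0,.05],vel=0.05)
manip.servo_line(p+[0,0,.165],vel=0.12)
manip.sleep(.2)
print(manip.current_finger_gap(),manip.current_force(),manip.current_tool_pos(),manip.current_clock())
for n in("scene","side"):
  im=viewer.get_image(n); cv2.imwrite(f"pics/{n}4.png",im[:,:,::-1])
a=cv2.imread("pics/scene4.png")[110:250,110:250];b=cv2.imread("pics/side4.png")[180:320,250:390]
cv2.imwrite("pics/c6.png",np.hstack([cv2.resize(k,(400,400),interpolation=cv2.INTER_CUBIC) for k in(a,b)]))
E
```

```text
0.009786728375942287 [ 0.6521  0.3496 -0.0881] [ 0.5354 -0.2436  0.113 ]
0.009341054080597079 [ 0.5761 -0.0686 -1.3575] [ 0.535  -0.2435  0.2772] 11.0083
```

View pics/c6.png

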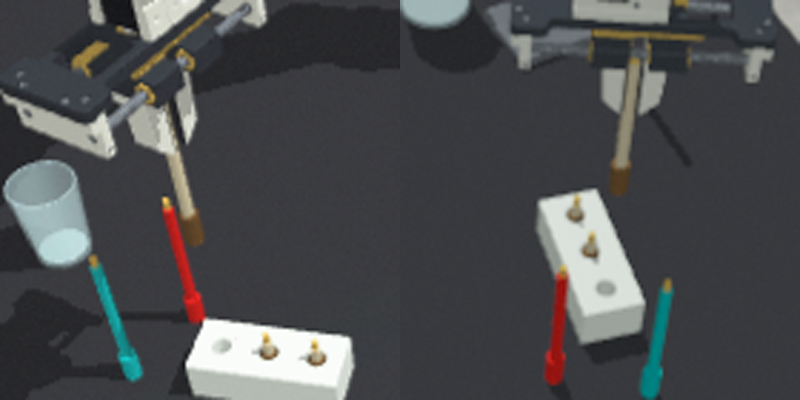

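The electrode is out and held, and both short castings are still in the block. I'll carry it to above the port.

```bash
python3 - <<'E'
from bench import manip, effector, viewer
from h import *
np.set_printoptions(precision=4,suppress=True)
manip.servo_line(np.array([.5546,.2073,.278]),vel=0.16)
manip.sleep(.4)
print(manip.current_finger_gap(),manip.current_force(),manip.current_tool_pos(),manip.current_clock())
for n in("scene","side","wrist"):
  im=viewer.get_image(n); cv2.imwrite(f"pics/{n}5.png",im[:,:,::-1])
print(viewer.get_calibration("wrist"))
a=cv2.imread("pics/scene5.png")[130:250,320:420];b=cv2.imread("pics/side5.png")[80:200,210:310]
for n,k in(("a",a),("b",b)): cv2.imwrite(f"pics/c7{n}.png",cv2.resize(k,None,fx=5,fy=5,interpolation=cv2.INTER_CUBIC))
E
```

```text
0.009323793461710009 [-0.2458  0.0538 -0.4939] [0.5546 0.2073 0.278 ] 14.475
{'vfov': 65.70646984690485, 'cx': 284.1776724855319, 'cy': 212.22840049068319, 'eye': array([0.5847, 0.2669, 0.4374]), 'attitude': array([ 0.9644, -0.2321, -0.0299,  0.1235])}
```

View pics/c7a.png

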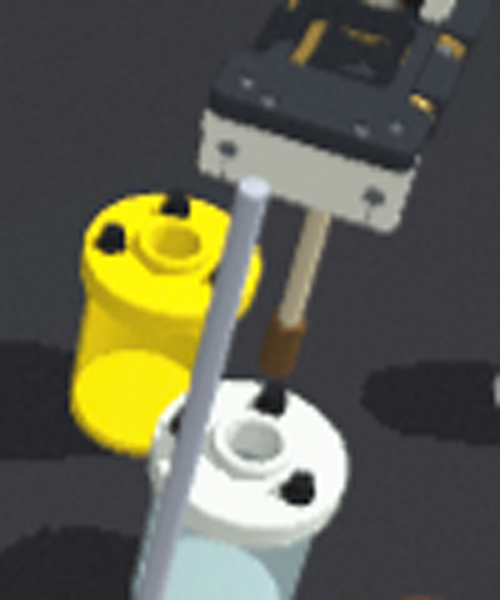

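View pics/c7b.png

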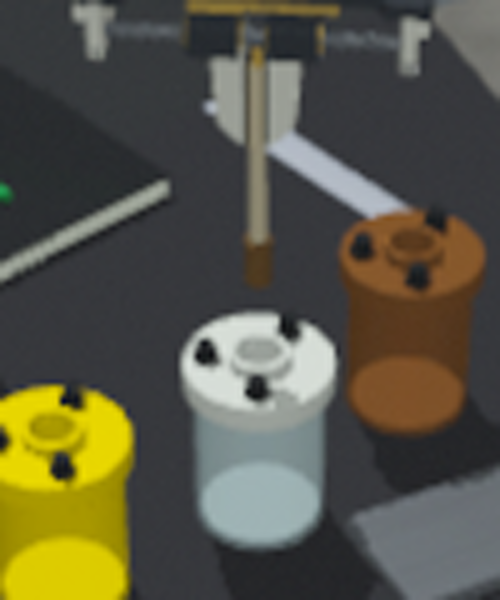

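View pics/wrist5.png

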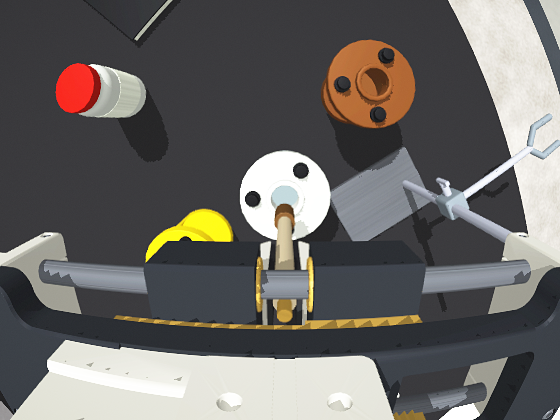

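The electrode hangs above the port with its resin end level with the near rim. I'll measure the electrode against the port in all three cameras with model overlays.

```bash
cat > ov.py <<'E'
from bench import viewer
from h import *
def circ(c,r,z0,n=60):
    t=np.linspace(0,2*np.pi,n); return np.stack([c[0]+r*np.cos(t),c[1]+r*np.sin(t),np.full(n,z0)],-1)
def hull(cam,parts,fish):
    return cv2.convexHull(proj(cam,np.vstack(parts),fish).astype(np.float32))
def overlay(name,im,cam,box,s,port,bot,top,out):
    fish=name=="wrist"; x,y,w,h=box
    v=cv2.resize(im[y:y+h,x:x+w],None,fx=s,fy=s,interpolation=cv2.INTER_CUBIC)
    tr=lambda p:(((p.reshape(-1,2)-[x,y]+.5)*s-.5)*16).round().astype(np.int32)
    D=lambda p,col,cl=True: cv2.polylines(v,[tr(p)],cl,col,1,cv2.LINE_AA,4)
    D(proj(cam,circ(port,.014,.126),fish),(0,0,255)); D(proj(cam,circ(port,.019,.126),fish),(0,0,255))
    D(proj(cam,circ(port,.046,.118),fish),(255,0,255))
    bot=np.array(bot);u=(np.array(top)-bot);u/=np.linalg.norm(u)
    def at(k,r): p=bot+u*k; return circ(p,r,p[2])
    D(hull(cam,[at(0,.008),at(.03,.008)],fish),(0,255,0)); D(hull(cam,[at(.03,.005),at(.145,.005)],fish),(255,255,0))
    cv2.imwrite(out,v)
E
python3 - <<'E'
from ov import *
import pickle
S=viewer.get_calibration("scene");D=viewer.get_calibration("side");W=viewer.get_calibration("wrist")
P=(.5546,.2073); b=[.5546,.2073,.177]; t=[.5546,.2073,.332]
for n,c,box,s in(("scene",S,(335,160,80,80),7),("side",D,(225,85,80,80),7),("wrist",W,(225,140,110,110),5)):
    overlay(n,cv2.imread(f"pics/{n}5.png"),c,box,s,P,b,t,f"pics/o5{n}.png")
E
```

```text
(no output)
```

View pics/o5scene.png

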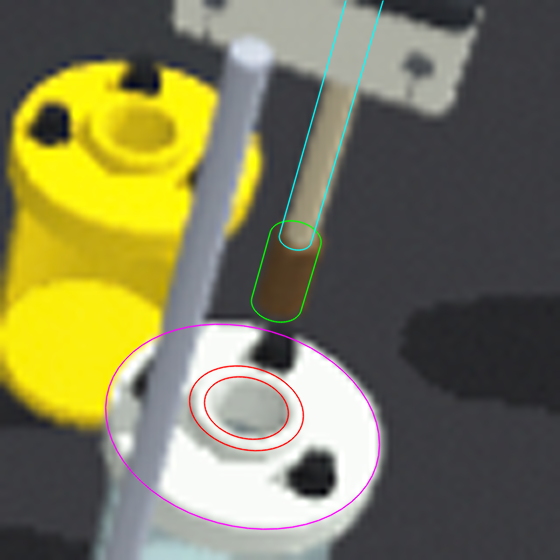

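View pics/o5side.png

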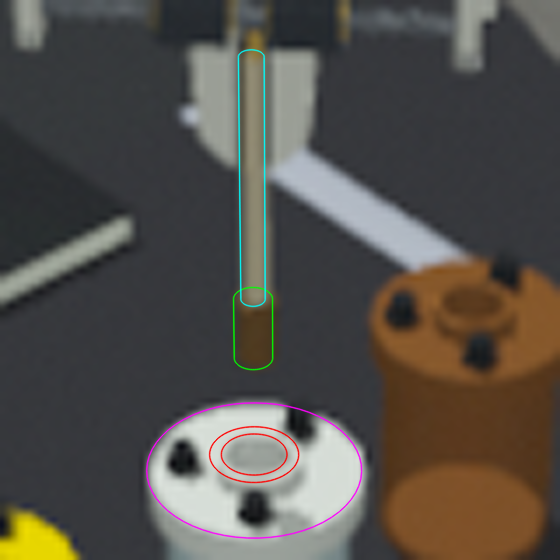

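View pics/o5wrist.png

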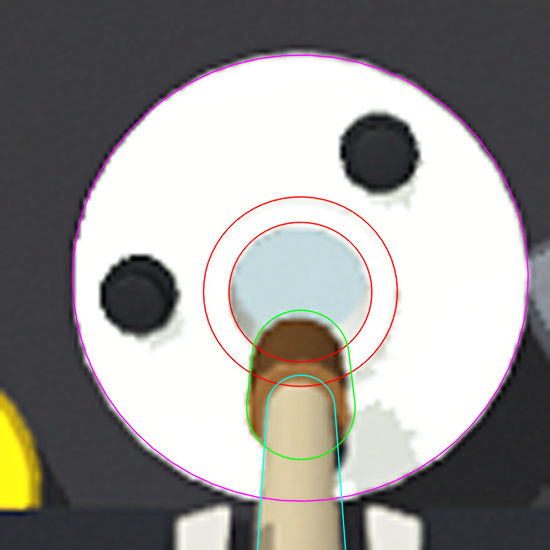

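The overlays agree to about 1 mm. The lid outline coincides in the wrist view, and the resin end sits roughly 1 mm towards −y there, which is about 1° of tilt. I'll apply a small correction, lower to just above the mouth and check again.

```bash
python3 - <<'E'
from bench import manip
from ov import *
np.set_printoptions(precision=4,suppress=True)
T=np.array([.5549,.2080])
manip.servo_line(np.array([*T,.236]),vel=0.05); manip.sleep(.4)
print(manip.current_tool_pos(),manip.current_clock(),R.from_quat(manip.current_tcp_rot()).apply([0,0,1]))
S=viewer.get_calibration("scene");D=viewer.get_calibration("side");W=viewer.get_calibration("wrist")
P=(.5546,.2073); b=[*T,.135]; t=[*T,.290]
for n,c,box,s in(("scene",S,(335,160,80,80),7),("side",D,(225,85,80,80),7),("wrist",W,(225,140,110,110),5)):
    im=viewer.get_image(n)[:,:,::-1]; cv2.imwrite(f"pics/{n}6.png",im)
    overlay(n,im,c,box,s,P,b,t,f"pics/o6{n}.png")
a=[cv2.imread(f"pics/o6{n}.png") for n in("scene","side")]
E
```

```text
[0.5549 0.208  0.2361] 16.0167 [ 0.0002  0.0001 -1.    ]
```

View pics/o6scene.png

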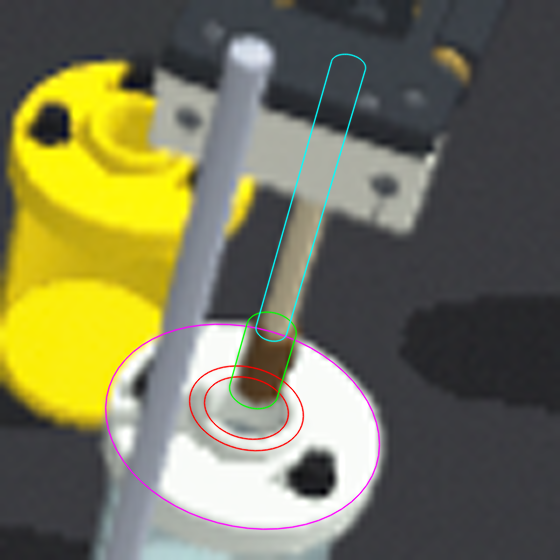

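View pics/o6side.png

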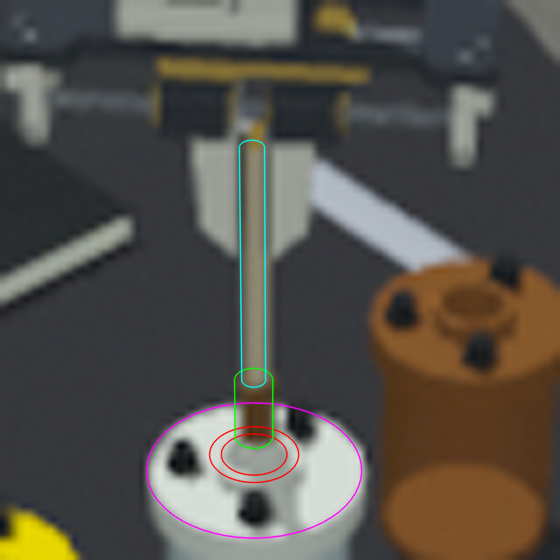

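View pics/o6wrist.png

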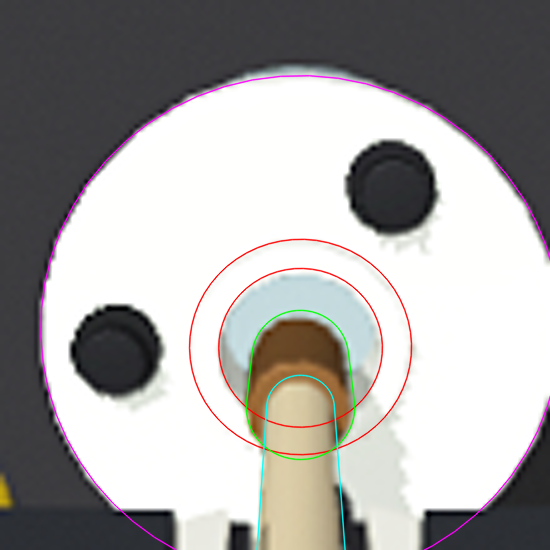

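Electrode and port shift alike against their overlays in every view, so the relative offset is at most about 0.5 mm. I'll lower it slowly, straight down.

```bash
python3 - <<'E'
from bench import manip
from ov import *
np.set_printoptions(precision=4,suppress=True)
T=np.array([.5549,.2080])
manip.servo_line(np.array([*T,.200]),vel=0.03)
print(manip.current_tool_pos(),manip.current_force())
manip.servo_line(np.array([*T,.161]),vel=0.03); manip.sleep(.5)
print(manip.current_tool_pos(),manip.current_force(),manip.current_clock(),manip.current_finger_gap())
S=viewer.get_calibration("scene");D=viewer.get_calibration("side");W=viewer.get_calibration("wrist")
P=(.5546,.2073); b=[*T,.060]; t=[*T,.215]
for n,c,box,s in(("scene",S,(335,180,80,80),7),("side",D,(225,105,80,80),7),("wrist",W,(225,140,110,110),5)):
    im=viewer.get_image(n)[:,:,::-1]; cv2.imwrite(f"pics/{n}7.png",im)
    overlay(n,im,c,box,s,P,b,t,f"pics/o7{n}.png")
E
```

```text
[0.5551 0.2081 0.2003] [-0.0867  0.5683 -0.7373]
[0.5549 0.208  0.161 ] [-0.0146  0.4681 -0.3695] 19.4667 0.009873803829815755
```

View pics/o7scene.png

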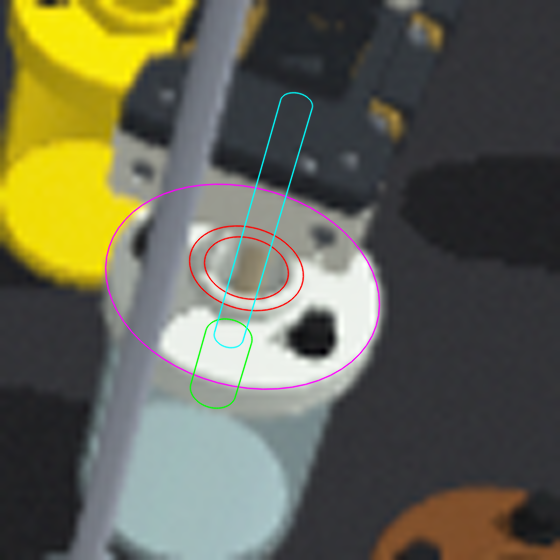

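View pics/o7side.png

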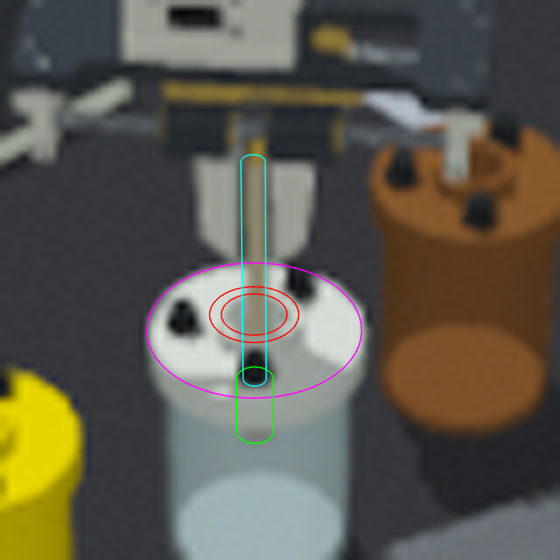

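View pics/o7wrist.png

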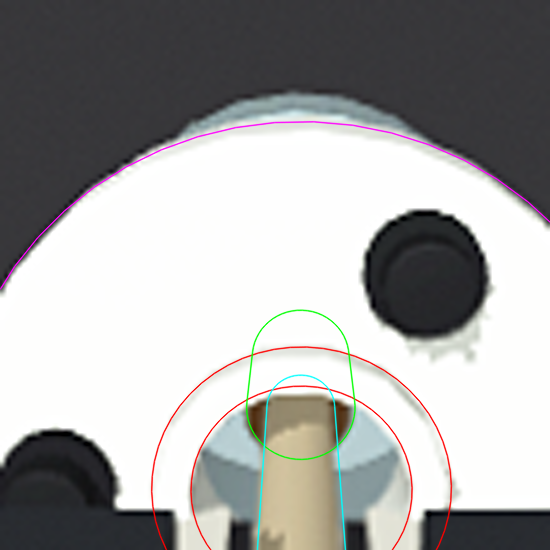

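All three views show the stem in the middle of the port, and the stem/pin boundary in the side view matches the overlay, so it hasn't slipped. There was no contact force during the descent. The finger gap reading changed a little, so I'll read it once more before handing in.

```bash
python3 - <<'E'
from bench import manip
import numpy as np
for i in range(4):
    print(manip.current_finger_gap(),manip.current_force().round(2),manip.current_tool_pos().round(4),abs(np.array(manip.current_joint_velocities())).max().round(4)); manip.sleep(.15)
print(manip.current_clock()); manip.hand_in()
E
```

```text
0.009558654564990762 [-0.5  -0.59 -0.55] [0.5549 0.208  0.161 ] 0.0022
0.009521598320267497 [-0.15 -0.52  0.13] [0.5549 0.208  0.161 ] 0.0018
0.009736209056914542 [-0.02 -0.8  -0.67] [0.5549 0.208  0.161 ] 0.0015
0.009655851413476713 [-0.58 -0.22 -1.4 ] [0.5549 0.208  0.161 ] 0.0019
20.2167
the job is handed in; nothing more can be done
```

I gripped the long electrode (beige stem, brown resin end) near the top of its stem at 20 N and lifted it out of the casting block. I carried it to the white-lidded cell and lowered it straight down through the centre port. The job was handed in at 20.2 s, with the gripper still holding it there. No verdict is reported, so the results below are my own checks.

- **Depth:** the lower face should be about 60 mm above the bench, or 66 mm below the port's mouth. I worked this out from the arm's height and the grip position. The top of the stem in the side view fits that, so I saw no slip.
- **Centring:** just before entry, the electrode was within about 0.5–1 mm of the port's axis in all three cameras. After lowering, the stem still looked centred.
- **Tilt:** about 1°, judged from the pictures by eye.
- **Contact and stillness:** the force readings were about 1.5 N or less and no different from their noise. That noise is larger than the 0.3 N contact limit, so "not touching" rests on the pictures. The arm was still at hand-in.
- **Finger gap:** it read between 9.3 and 9.9 mm on the 10 mm stem, which I took as sensor noise.
- **Wrist-camera overlay:** up close it drew things a few percent too large, so I compared the electrode with the port directly there.
- **Other objects:** both short castings were still in the block after the lift. The arm went nowhere near the tape or beaker and passed well above the bottle. I did not measure any of their positions again at the end.

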